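Seat two packing plates in their narrowing rack slots by feel

ROBOT

A 6-joint arm with a two-finger parallel gripper is mounted at the origin on a cart in front of the work surface, level with it; the furniture and walls round the work are solid. World frame = base frame: x ahead of the robot, y to its left, z up, the work surface at z = 0. Lengths are in mm, angles in rad, forces in N, time in s.
With the tool pointing down it reaches from about 275 to 825 mm from the base axis. Payload 4.9 kg.
Tool frame: the origin (TCP) lies at the very end of the fingers, on their centre line; the grasp point (between the pads) lies 19 mm behind it; z points along the fingers, y is the direction in which the jaws open and shut (so a half turn about z gives the same grasp; the last joint's range is limited). The gripper opens to 85 mm and grips with 20 to 120 N. Pads are 22 mm wide; open, the fingers measure 114 mm over their backs; the gripper's body (76 mm by 85 mm) begins 54 mm behind the grasp point. The pads swing forward as they close: fully open they stand 13 mm farther back than shut.
Start: joints at [-1.239, 0.326, -0.193, 1.052, 0, 1.437], TCP at [247.04, -491.416, 193.681] pointing down, gripper open.
Joint ranges: [-2.65, 2.65], [-0.97, 1.79], [-1.3, 1.35], [-1.93, 2.1], [-1.47, 1.37], [-3.14, 3.14]. Speed limits (rad/s): [2.57, 2.57, 3.14, 3.14, 3.14, 3.14].

INTERFACE

Orientations are given as [roll, pitch, yaw] about the fixed x, y, z axes, in that order (R = Rz(yaw) Ry(pitch) Rx(roll)).
In Python, from bench import bot, solve_ik, imaging gives the robot as it stands. Calls block until the motion is done:
- bot.move_ptp(position, orientation): joint-space move of the TCP to a pose.
- bot.movel(position, rot=None, max_speed=150, threshold=None): straight line of the TCP; rot=None keeps the orientation; max_speed is the mean speed in mm/s. With threshold (N) it stops when the force on the tool has changed by that much, and returns True; else False.
- bot.move_j(angles): joint-space move.
- bot.grip(opening, effort=None): opening from 0.0 (shut) to 1.0 (fully open); effort is the grip in N (None keeps the last); returns when the fingers have stopped.
- bot.dwell(seconds).
- solve_ik(position, orientation): joint angles nearest the present ones, or None.
- bot.get_state(): the state.
- imaging.capture(name): name is "scene" or "top" or "wrist"; returns the picture (420x560x3 uint8, blue, green, red); there is no depth.
- imaging.camera_model(name): a dict with "K" (3x3 intrinsics, pixels), "position" and "rotation" of the camera in the world. Camera axes: x right, y up, looking along -z (the intrinsics and any distortion apply to the point x, -y, -z); pixel columns grow to the right and rows downward; lengths in mm; the calibration is good to about 2 mm. A picture is of the moment at which its call begins: read the wrist's pose just before it. camera_model takes no time and is no camera call; for the wrist camera it gives the pose at the moment of the call.
A pose or a line that the arm cannot do raises bot.IKError and nothing moves.
- bot.sign_off(): hands the job in, once; it reports no verdict.
The state is a dict: "t": time; "qpos": joint angles; "joint_velocities": joint speeds; "effort": joint torques, N m; "tcp_pos": TCP position; "orientation": TCP orientation; "contact_force": force on the tool from outside, world axes, zero at the start; "wrist_torque": the same for the moment, N m; "opening": opening from 0.0 (shut) to 1.0 (fully open).
Only numpy, scipy, OpenCV 4.12 (cv2) and the standard library are available. Lean on these libraries where they do the work, as an engineer would, in place of code of your own. Each camera call takes 0.05 s, during which the arm holds its last target.

TASK

Put the two packing plates that stand loose on the bench back into the plate rack, each upright and about centred in the empty slot cut for its thickness, pressed gently past the slot's spring until it stands fully home on the slot's floor. The holders are clamped to the rail by hand and are not quite evenly spaced, so feel for each slot and never ram a plate against the rack. Leave the two plates already in the rack and the loose nut as they are, and let go at the end.

Things in the scene. Friction and masses are not known exactly. Their poses are not given: they have to be found in the camera images.
- plate_rack: Aluminium rail fixed to the bench, 256 (its y) x 64 (its x) x 14 mm, origin at the centre of its underside, z up. It carries four dark steel U-shaped holders, each with one slot along x, open at the top and both ends. The slots narrow along the row: for the 22, 17, 12 and 8 mm plates near y = +84, +28, -28, -82 mm. Slot floors are 19 mm, wall tops 44 mm above the bench; holders stay put under the forces allowed.
- mark_17 (a point): Scribed line on the rail (y = +28 mm), 19 mm above the bench, at the middle of the rail's width: where the 17 mm slot's holder ought to stand. The holder really stands up to 6 mm to either side of it along the rack's y, not measured: find it by touch or eye. Slot 56 mm long, so a plate overhangs 7 mm at each end, and 1.4 mm wider than its plate; walls 8 mm thick with fully rounded tops (radius 4 mm).
- mark_12 (a point): The same line for the 12 mm slot's holder (rack y = -28 mm), which likewise stands up to 6 mm to either side of it. In the +y wall of this slot and of the 17 mm slot a bent leaf spring bulges 2.4 mm into the slot, crown 31 mm above the bench, first met at about 39 mm. It yields sideways and drags on the plate with about 4 to 12 N down to the floor: no plate falls home by its weight.
- plate_17: Plain steel packing plate with square edges and two drilled holes, 70 mm long (its x), 17 mm thick (its y), 62 mm high (its z), about 0.45 kg; origin at the centre of its underside. At the start it stands free on its long edge on the bench to the right of the vice; grip it across its thickness near the top. Its slot is the second one, next to the 22 mm plate.
- plate_12: Plain steel packing plate with square edges and two drilled holes, 70 mm long (its x), 12 mm thick (its y), 62 mm high (its z), about 0.32 kg; origin at the centre of its underside. At the start it stands free on its long edge on the bench to the right of the vice; grip it across its thickness near the top. Its slot is the third one, next to the 8 mm plate.
- plate_22: Plain steel packing plate with square edges and two drilled holes, 70 mm long (its x), 22 mm thick (its y), 62 mm high (its z), about 0.6 kg; origin at the centre of its underside. Already home in the first slot (y = +84 mm of the rack); leave it.
- plate_8: Plain steel packing plate with square edges and two drilled holes, 70 mm long (its x), 8 mm thick (its y), 62 mm high (its z), about 0.24 kg; origin at the centre of its underside. Already home in the last slot (y = -82 mm of the rack); leave it.
- nut: Loose hex nut 30 x 34 x 16 mm lying flat on the bench between the loose plates and the vice; origin at the centre of its underside; leave it.

How it is judged:
By the outcome, as a careful person would: the job done as asked, in the order asked, and still so for the second after the job is handed in, with the robot touching nothing.
It also fails if it takes over 69 s, if anything falls off the work surface, if the arm or the gripper's body presses on something with over 40 N, if the wrist force passes 120 N, or if a joint passes its speed limit or range.

## Working session

There is one attempt and no reset: what is moved stays moved. The work goes in short steps, each a Python script; the robot and the scene stay as the last script left them, time stands still between calls to the robot, and variables do not carry over. Pictures are saved under pics/ and viewed, and the job is handed in when it is done.

```bash
ls; mkdir -p pics; python3 - <<'E'
from bench import bot, imaging
import cv2
for n in ("scene","top","wrist"):
    m=imaging.camera_model(n); im=imaging.capture(n); cv2.imwrite(f"pics/{n}0.png",im); print(n,m)
print(bot.get_state())
E
```

```text
pics
scene {'K': array([[539.63290695,   0.        , 284.19641404],
       [  0.        , 539.63290695, 203.47593488],
       [  0.        ,   0.        ,   1.        ]]), 'position': array([-410.12434064,  297.52406417,  452.47208516]), 'rotation': array([ 1.16005353e+00,  1.26940272e-03, -1.69584098e+00])}
top {'K': array([[462.93447773,   0.        , 275.14130815],
       [  0.        , 462.93447773, 200.77163456],
       [  0.        ,   0.        ,   1.        ]]), 'position': array([373.372788  , 186.46190078, 939.11141368]), 'rotation': array([ 0.16509401, -0.02462015, -1.55445178])}
wrist {'K': array([[320.23148585,   0.        , 277.31883514],
       [  0.        , 320.23148585, 208.67047162],
       [  0.        ,   0.        ,   1.        ]]), 'position': array([ 308.99162892, -461.02716553,  374.58560147]), 'rotation': array([-2.74060823e-01,  1.00208330e-03, -1.10461951e+00])}
{'t': 0.15, 'qpos': array([-1.23918135e+00,  3.26797787e-01, -1.93317126e-01,  1.05196904e+00,
       -3.04626704e-05,  1.43660450e+00]), 'joint_velocities': array([-0.0003072 , -0.00447389,  0.00369677, -0.00021602, -0.00026773,
        0.002091  ]), 'effort': array([-1.13264538e-03, -4.43705106e+01,  2.62664491e+01,  1.05720368e-02,
       -2.27472983e-04, -4.53043768e-06]), 'tcp_pos': array([ 246.88295659, -490.96171773,  193.08264334]), 'orientation': array([-3.14031253e+00, -1.42081748e-04,  4.65806732e-01]), 'contact_force': array([-0.1363486 , -0.79557335,  0.47039693]), 'wrist_torque': array([ 0.01392135,  0.0442592 , -0.06195387]), 'opening': 0.9968472546108325}
```

View pics/scene0.png

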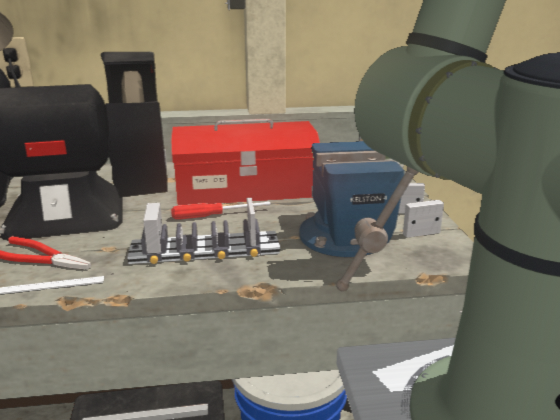

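View pics/top0.png

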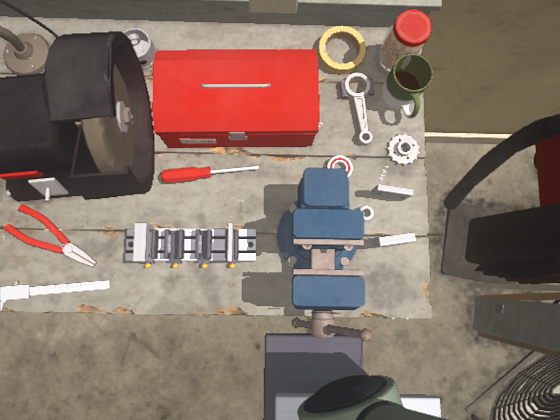

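View pics/wrist0.png

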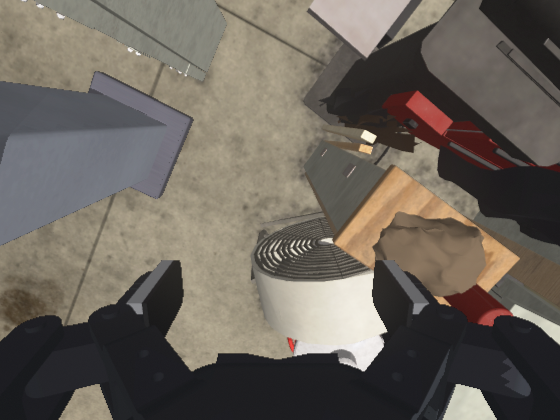

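```bash
cat > h.py <<'E'
import numpy as np, cv2
from scipy.spatial.transform import Rotation as Ro
def pix2w(m,u,v,z):
    K=m['K'];R=Ro.from_euler('xyz',m['rotation']).as_matrix()
    d=R@np.array([(u-K[0,2])/K[0,0],-(v-K[1,2])/K[1,1],-1.])
    p=np.array(m['position']);return p+d*(z-p[2])/d[2]
def w2pix(m,P):
    K=m['K'];R=Ro.from_euler('xyz',m['rotation']).as_matrix()
    c=R.T@(np.array(P,float)-m['position'])
    return K[0,2]-K[0,0]*c[0]/c[2], K[1,2]+K[1,1]*c[1]/c[2]
E
python3 - <<'E'
import cv2
im=cv2.imread('pics/top0.png')
a=im[215:275,115:265];b=im[170:260,340:430]
cv2.imwrite('pics/topA.png',cv2.resize(a,None,fx=5,fy=5,interpolation=cv2.INTER_CUBIC))
cv2.imwrite('pics/topB.png',cv2.resize(b,None,fx=6,fy=6,interpolation=cv2.INTER_CUBIC))
E
```

```text
(no output)
```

View pics/topA.png

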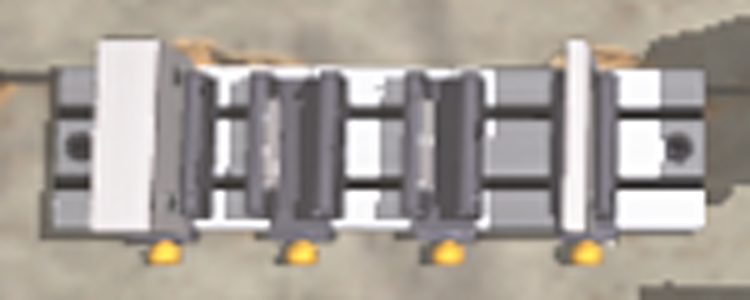

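View pics/topB.png

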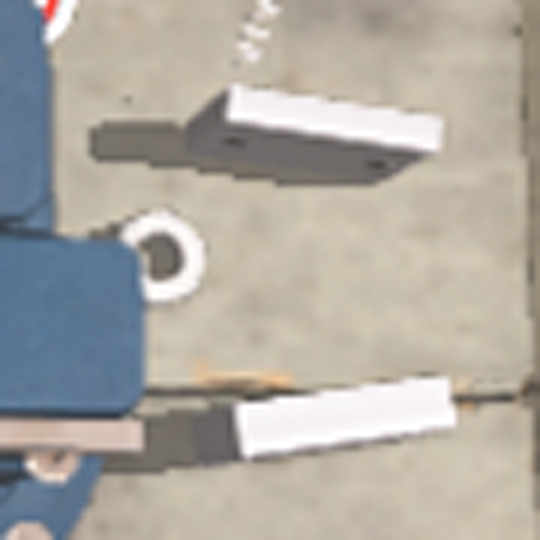

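```bash
python3 - <<'E'
from bench import imaging
from h import *
m=imaging.camera_model('top')
B=lambda x,y,z:pix2w(m,340+x/6-.4,170+y/6-.4,z).round(1)
A=lambda x,y,z:pix2w(m,115+x/5-.4,215+y/5-.4,z).round(1)
print('up',[B(*p,62) for p in [(230,88),(442,118),(442,152),(232,120)]])
print('lo',[B(*p,62) for p in [(237,405),(450,378),(456,425),(245,457)]])
print('p22',[A(*p,81) for p in [(98,38),(160,38),(152,232),(92,230)]])
print('p8',[A(*p,81) for p in [(567,40),(590,40),(588,232),(566,232)]])
print('rail',[A(*p,14) for p in [(55,66),(705,68),(704,230),(45,236)]])
print('walls',[A(*p,40) for p in [(245,75),(277,75),(320,75),(346,75),(405,75),(437,75),(460,75),(484,75)]])
print('walls',[A(*p,40) for p in [(243,215),(277,215),(301,215),(341,215),(405,215),(437,215),(443,215),(480,215)]])
for P in [(300,-60,62)]: print(w2pix(m,P))
E
```

```text
up [array([556.5, -32. ,  62. ]), array([ 548. , -100.9,   62. ]), array([ 536.8, -100.5,   62. ]), array([545.9, -32.5,  62. ])]
lo [array([453.7, -32.2,  62. ]), array([ 463.6, -100.7,   62. ]), array([ 448.6, -102.1,   62. ]), array([437.3, -34.4,  62. ])]
p22 [array([471.2, 428. ,  81. ]), array([471.6, 405.2,  81. ]), array([400.3, 403.7,  81. ]), array([400.6, 425.5,  81. ])]
p8 [array([473.8, 254.7,  81. ]), array([473.9, 246.2,  81. ]), array([403. , 244.7,  81. ]), array([402.9, 252.7,  81. ])]
rail [array([467.3, 463.1,  14. ]), array([471.4, 204.5,  14. ]), array([406.9, 203.4,  14. ]), array([400.1, 462.4,  14. ])]
walls [array([462.5, 382. ,  40. ]), array([462.7, 369.7,  40. ]), array([463.1, 353.1,  40. ]), array([463.3, 343.1,  40. ]), array([463.7, 320.3,  40. ]), array([463.9, 307.9,  40. ]), array([464.1, 299. ,  40. ]), array([464.3, 289.7,  40. ])]
walls [array([408.6, 379.8,  40. ]), array([408.9, 366.8,  40. ]), array([409. , 357.6,  40. ]), array([409.3, 342.3,  40. ]), array([409.7, 317.9,  40. ]), array([409.9, 305.6,  40. ]), array([410. , 303.3,  40. ]), array([410.2, 289.1,  40. ])]
(np.float64(395.7425302104708), np.float64(320.2255434139986))
```

```bash
python3 - <<'E'
from bench import imaging
from h import *
m=imaging.camera_model('top');s=imaging.camera_model('scene')
for z in range(60,200,15):
    p=pix2w(m,364,276,z); print(z,p.round(),[round(float(a)) for a in w2pix(s,p)], [round(float(a)) for a in w2pix(s,pix2w(m,294,276,z))], pix2w(m,363,237,z).round(),pix2w(m,363,207,z).round(), pix2w(m,349,170,z).round())
print(pix2w(m,340+160/6,170+255/6,8))
E
python3 -c "
import cv2
im=cv2.imread('pics/scene0.png')[120:270,280:460]
cv2.imwrite('pics/sceneV.png',cv2.resize(im,None,fx=4,fy=4,interpolation=cv2.INTER_CUBIC))"
```

```text
60 [380.  -3.  60.] [403, 222] [326, 227] [454.  -2.  60.] [512.  -3.  60.] [584.  24.  60.]
75 [380.   1.  75.] [402, 214] [326, 219] [452.   1.  75.] [509.   1.  75.] [581.  27.  75.]
90 [380.   4.  90.] [401, 206] [325, 211] [451.   5.  90.] [507.   4.  90.] [577.  29.  90.]
105 [380.   7. 105.] [399, 198] [325, 202] [449.   8. 105.] [504.   7. 105.] [573.  32. 105.]
120 [380.  10. 120.] [398, 190] [325, 194] [448.  11. 120.] [502.  10. 120.] [570.  35. 120.]
135 [379.  14. 135.] [397, 181] [324, 185] [447.  14. 135.] [500.  14. 135.] [566.  38. 135.]
150 [379.  17. 150.] [396, 173] [324, 176] [445.  18. 150.] [497.  17. 150.] [563.  40. 150.]
165 [379.  20. 165.] [395, 164] [324, 168] [444.  21. 165.] [495.  20. 165.] [559.  43. 165.]
180 [379.  23. 180.] [394, 155] [323, 159] [443.  24. 180.] [493.  23. 180.] [555.  46. 180.]
195 [379.  26. 195.] [392, 146] [323, 149] [441.  27. 195.] [490.  26. 195.] [552.  49. 195.]
[508.46148612 -21.15815783   8.        ]
```

View pics/sceneV.png

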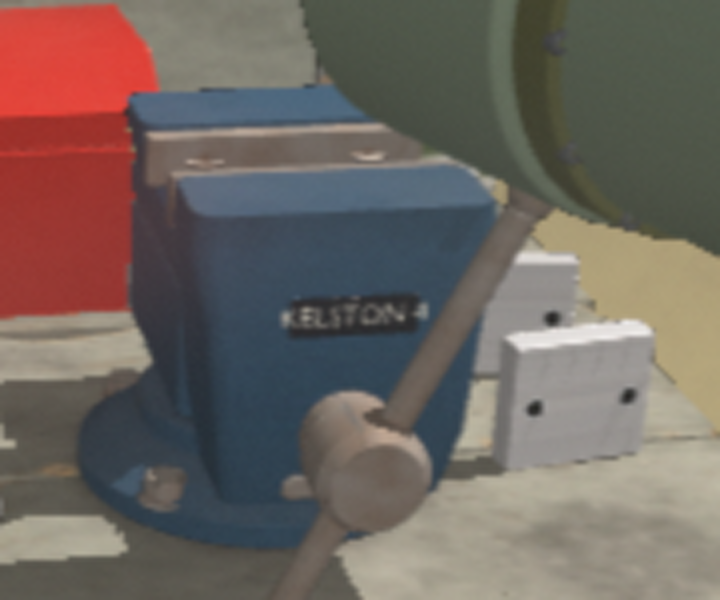

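```bash
python3 - <<'E'
from bench import bot, imaging
from h import *
import math
bot.move_ptp([280,-300,380],[math.pi,0,-0.6])
print(bot.get_state()['t'])
bot.move_ptp([500,-80,230],[math.pi,0,-math.pi/2])
m=imaging.camera_model('wrist');im=imaging.capture('wrist')
cv2.imwrite('pics/w1.png',im);np.save('m1.npy',m,allow_pickle=True)
s=bot.get_state();print(s['t'],s['tcp_pos'],s['orientation'],s['qpos'],m,s['contact_force'])
E
```

```text
1.3417
5.2167 [500.01858002 -80.10179628 230.0643062 ] [-3.14147647e+00 -4.69914655e-05 -1.57101129e+00] [-3.04699158e-01  2.22451734e-01 -2.39212604e-01  1.10900706e+00
 -9.99741919e-06 -1.87528053e+00] {'K': array([[320.23148585,   0.        , 277.31883514],
       [  0.        , 320.23148585, 208.67047162],
       [  0.        ,   0.        ,   1.        ]]), 'position': array([ 500.61749444, -149.63625532,  411.66237518]), 'rotation': array([-2.74330489e-01,  7.36357851e-04, -3.14150610e+00])} [ 0.29467085  0.0973075  -0.06772044]
```

View pics/w1.png

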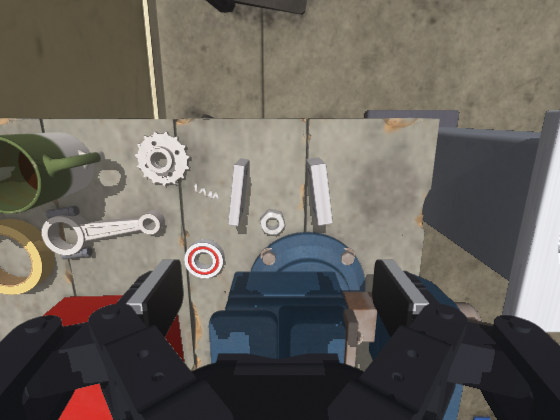

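```bash
python3 - <<'E'
import cv2
im=cv2.imread('pics/w1.png')[145:245,215:345]
cv2.imwrite('pics/w1c.png',cv2.resize(im,None,fx=6,fy=6,interpolation=cv2.INTER_CUBIC))
E
```

```text
(no output)
```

View pics/w1c.png

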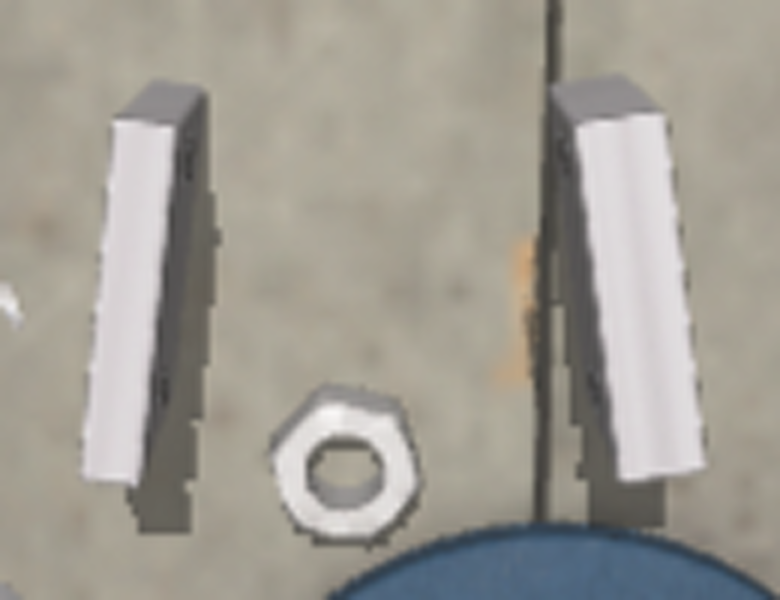

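```bash
python3 - <<'E'
from h import *
import math
m=np.load('m1.npy',allow_pickle=True).item()
for n,c in dict(p12=[(115,122),(175,124),(137,485),(83,480)],p17=[(577,125),(665,113),(705,467),(620,480)]).items():
    P=np.array([pix2w(m,215+(x+.5)/6-.5,145+(y+.5)/6-.5,62) for x,y in c]);print(n,P.round(1).tolist(),P.mean(0).round(1))
    d=(P[2]+P[3]-P[0]-P[1]);print(np.hypot(*d[:2])/2,math.atan2(d[0],d[1]), np.hypot(*(P[0]-P[1])[:2]),np.hypot(*(P[2]-P[3])[:2]))
print('nut',pix2w(m,215+345/6,145+470/6,16))
E
```

```text
p12 [[548.5, -100.9, 62.0], [537.6, -100.5, 62.0], [546.8, -31.2, 62.0], [557.1, -32.2, 62.0]] [547.5 -66.2  62. ]
69.57864503246856 0.12911687743595276 10.920832987755363 10.370922405689248
p17 [[464.3, -100.3, 62.0], [448.4, -102.5, 62.0], [438.0, -34.9, 62.0], [454.2, -32.2, 62.0]] [451.2 -67.5  62. ]
68.66796084464724 -0.1504707342897868 16.084743143474853 16.38391068341619
nut [507.16351282 -18.47766606  16.        ]
```

```bash
python3 - <<'E'
from bench import bot, imaging
from h import *
import math
o=[math.pi,0,-math.pi/2+0.15]
bot.move_ptp([451.2,-67.5,90],o)
bot.grip(0.6,60)
s=bot.get_state();print(s['t'],s['opening'])
hit=bot.movel([451.2,-67.5,32],max_speed=100,threshold=10)
s=bot.get_state();print(hit,s['t'],s['tcp_pos'],s['contact_force'])
if not hit:
    bot.grip(0.0,80)
    s=bot.get_state();print(s['t'],s['opening'],s['contact_force'],s['wrist_torque'])
    m=imaging.camera_model('wrist');im=imaging.capture('wrist');cv2.imwrite('pics/w2.png',im)
E
```

```text
6.3 0.6012420655054292
False 7.0333 [451.45128599 -67.57435907  32.23647026] [ 0.30556044 -1.2572697   0.15525974]
7.5667 0.003676402444140406 [-1.02010271 -0.28974014 -0.25674975] [ 0.02796299 -0.00707058 -0.03974454]
```

View pics/w2.png

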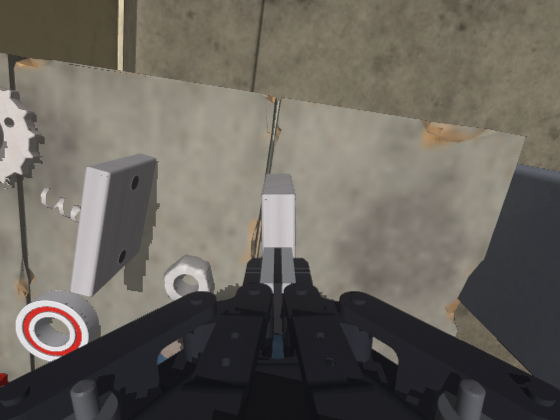

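```bash
python3 - <<'E'
from bench import bot, imaging
from h import *
im=cv2.imread('pics/w2.png')[160:360,190:370]
cv2.imwrite('pics/w2c.png',cv2.resize(im,None,fx=3.3,fy=3,interpolation=cv2.INTER_CUBIC))
m=imaging.camera_model('wrist')
for P in [(464.3,-100.3,62),(448.4,-102.5,62),(451.2,-67.5,62),(451.2,-67.5,32),(438,-34.9,62),(454.2,-32.2,62)]: print(w2pix(m,P))
print(bot.get_state()['tcp_pos'])
E
```

```text
(np.float64(262.0141095158168), np.float64(193.89835155411268))
(np.float64(295.0548933057397), np.float64(194.3187844539885))
(np.float64(278.49352792505226), np.float64(259.050711925971))
(np.float64(278.3517810672999), np.float64(238.1093064809282))
(np.float64(293.45260529984915), np.float64(316.94491515647485))
(np.float64(263.25401252027655), np.float64(317.32106610101795))
[451.24557118 -67.51102126  32.08304586]
```

View pics/w2c.png

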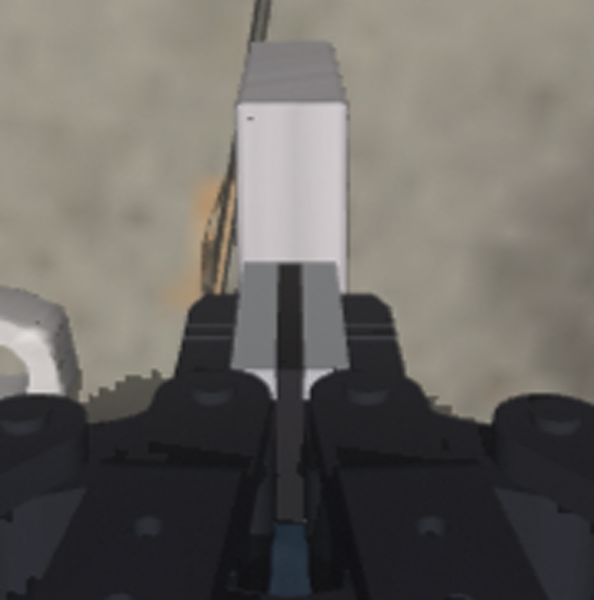

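```bash
python3 - <<'E'
from bench import bot, imaging
from h import *
a=imaging.capture('scene')[130:280,350:550]; b=imaging.capture('top')[150:270,330:470]
cv2.imwrite('pics/s3.png',np.vstack([cv2.resize(a,(400,300)),cv2.resize(b,(400,300))]))
s=bot.get_state();print(s['opening'],s['contact_force'])
m=imaging.camera_model('wrist')
for z in (32,50,62,75): print(z,w2pix(m,(451.2+.15*-11,-78.5,z)),w2pix(m,(451.2,-56.5,z)))
E
```

```text
0.0003215564206213247 [0.29617786 0.65655547 0.91491801]
32 (np.float64(283.81099319412317), np.float64(221.3892246378884)) (np.float64(275.5930360619657), np.float64(254.72729387791597))
50 (np.float64(284.4406370581344), np.float64(231.66164010415352)) (np.float64(275.4079761623111), np.float64(267.88778941785716))
62 (np.float64(284.9352718199432), np.float64(239.73143013591354)) (np.float64(275.2633616663021), np.float64(278.1720186500693))
75 (np.float64(285.55744752397686), np.float64(249.88200523106966)) (np.float64(275.08240609413355), np.float64(291.04063581077145))
```

View pics/s3.png

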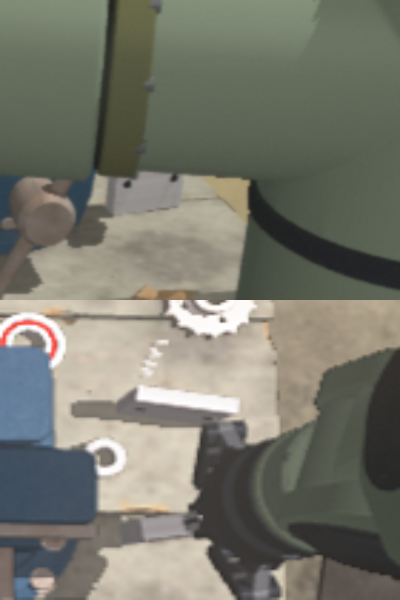

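```bash
python3 - <<'E'
from bench import bot, imaging
from h import *
hit=bot.movel([451.2,-67.5,17],max_speed=15,threshold=4)
s=bot.get_state();print(hit,s['t'],s['tcp_pos'],s['contact_force'])
m=imaging.camera_model('wrist');im=imaging.capture('wrist');cv2.imwrite('pics/w3.png',im[100:320,180:380].repeat(3,0).repeat(3,1)[:600])
E
```

```text
True 8.3167 [451.23629738 -67.47662873  24.43168872] [-1.04617767 -0.28715554  6.92360235]
```

View pics/w3.png

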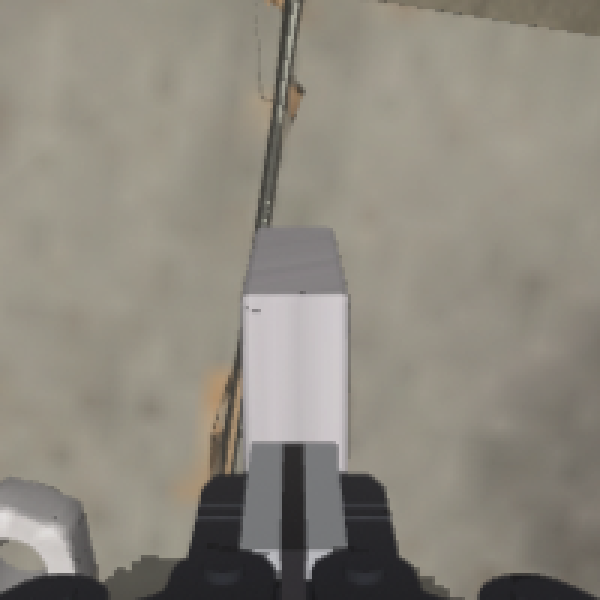

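```bash
python3 - <<'E'
from bench import bot, imaging
from h import *
bot.movel([451.2,-67.5,46],max_speed=80)
bot.grip(0.6,80)
hit=bot.movel([451.2,-67.5,-5],max_speed=80,threshold=10)
s=bot.get_state();print(hit,s['t'],s['tcp_pos'],s['contact_force'])
if not hit:
    bot.grip(0.0,80)
    s=bot.get_state();print(s['t'],s['opening'],s['contact_force'],s['wrist_torque'])
    m=imaging.camera_model('wrist');im=imaging.capture('wrist');cv2.imwrite('pics/w4.png',im)
E
```

```text
False 10.1167 [451.42089888 -67.56962469  -4.82665264] [-0.47739783 -0.57723593 -0.22991444]
10.525 0.18339579600633601 [-0.92448982  0.33204239  6.07852725] [ 0.05770272  0.24776012 -0.02511491]
```

View pics/w4.png

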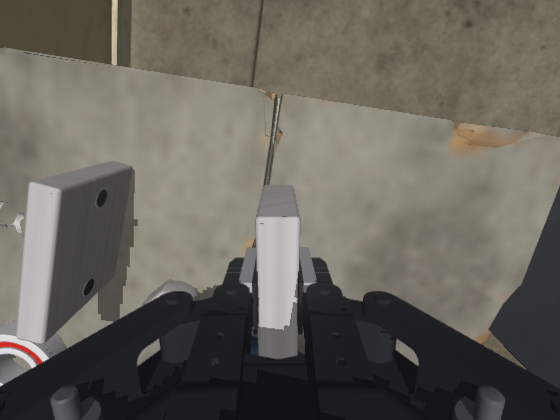

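```bash
python3 - <<'E'
from bench import bot, imaging
from h import *
import math
bot.movel([451.2,-67.5,175],max_speed=200)
s=bot.get_state();print(s['t'],s['opening'],s['contact_force'])
bot.move_ptp([358,333,175],[math.pi,0,0.02])
s=bot.get_state();print(s['t'],s['tcp_pos'],s['orientation'],s['qpos'],s['contact_force'],s['opening'])
m=imaging.camera_model('wrist');im=imaging.capture('wrist');cv2.imwrite('pics/w5.png',im);np.save('m5.npy',m,allow_pickle=True)
cv2.imwrite('pics/w5c.png',cv2.resize(im[70:190,140:420],None,fx=2.85,fy=4,interpolation=cv2.INTER_CUBIC))
E
```

```text
11.625 0.18714198237370464 [-0.63297023 -0.29316881 -5.34932724]
13.1417 [358.49804825 332.27602103 174.80671222] [ 3.14090659e+00 -5.03202902e-05  1.84435443e-02] [ 5.96734284e-01  2.28494668e-01 -3.77543452e-01  9.65091069e-01
 -6.02015703e-04 -2.56330180e+00] [-0.46702157  0.01973077 -4.41310437] 0.1836455196054938
```

View pics/w5.png

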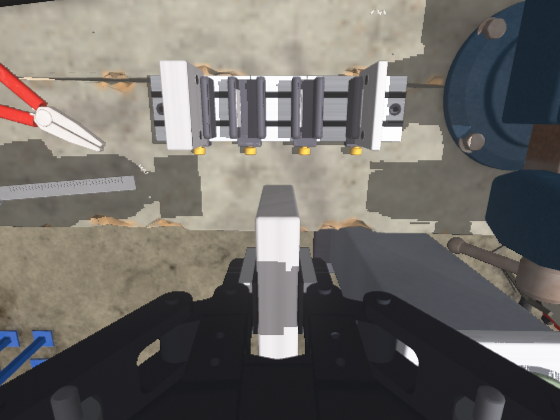

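```bash
python3 - <<'E'
import cv2
im=cv2.imread('pics/w5.png')[55:160,195:335]
cv2.imwrite('pics/w5d.png',cv2.resize(im,None,fx=5.7,fy=5.7,interpolation=cv2.INTER_CUBIC))
im=cv2.imread('pics/w5.png')[55:160,140:420]
cv2.imwrite('pics/w5e.png',cv2.resize(im,None,fx=2.8,fy=2.8,interpolation=cv2.INTER_CUBIC))
E
```

```text
(no output)
```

View pics/w5d.png

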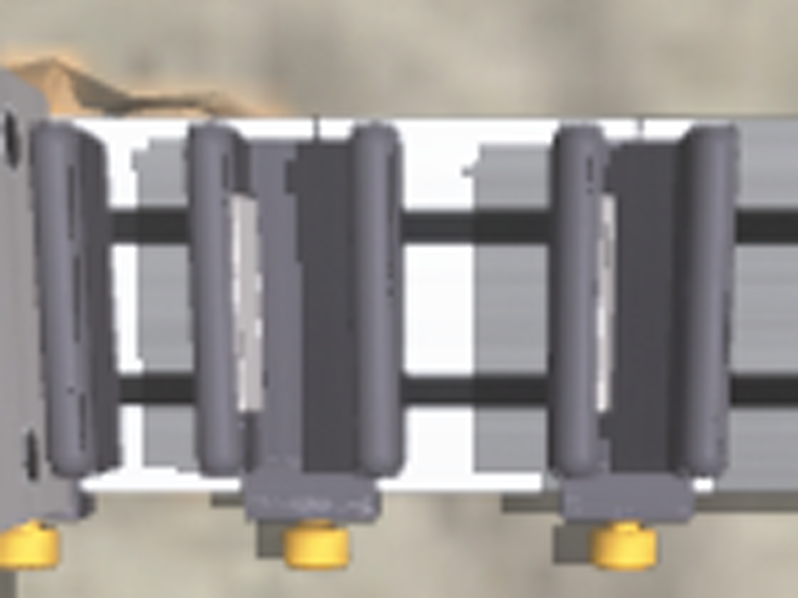

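View pics/w5e.png

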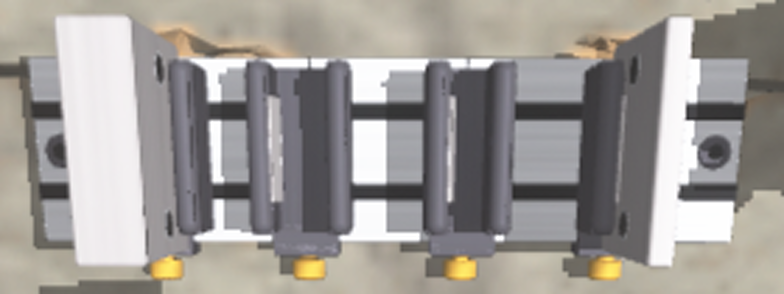

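```bash
python3 - <<'E'
from h import *
m=np.load('m5.npy',allow_pickle=True).item()
D=lambda x,y,z:pix2w(m,195+(x+.5)/5.7-.5,55+(y+.5)/5.7-.5,z)
E=lambda x,y,z:pix2w(m,140+(x+.5)/2.8-.5,55+(y+.5)/2.8-.5,z)
for n,a in dict(s17=[(190,401,135),(200,403,460)],s12=[(555,737,135),(550,728,460)]).items():
    for l,r,y in a:
        L,R=D(l,y,40),D(r,y,40);print(n,L.round(1),R.round(1),((L+R)/2).round(1),np.hypot(*(R-L)[:2]).round(1))
print('ends 17',D(215,123,42).round(1),D(220,477,42).round(1),D(378,123,42).round(1),D(380,477,42).round(1))
print('marks',D(317,128,14).round(1),D(640,128,14).round(1))
print('p22',[E(*p,81).round(1) for p in [(56,17),(128,15),(145,264),(78,266)]])
print('p8',[E(*p,81).round(1) for p in [(670,16),(692,16),(671,265),(648,265)]])
print('rail',[E(*p,14).round(1) for p in [(22,58),(747,58),(735,241),(36,247)]])
E
```

```text
s17 [462.8 378.7  40. ] [463.4 344.6  40. ] [463.1 361.7  40. ] 34.1
s17 [411.6 378.2  40. ] [412.2 343.9  40. ] [411.9 361.   40. ] 34.3
s12 [463.9 319.8  40. ] [464.5 290.4  40. ] [464.2 305.1  40. ] 29.4
s12 [412.7 319.   40. ] [413.2 288.9  40. ] [413. 304.  40.] 30.1
ends 17 [464.5 374.4  42. ] [408.9 374.6  42. ] [464.9 348.3  42. ] [409.4 347.6  42. ]
marks [467.2 360.3  14. ] [468.3 303.9  14. ]
p22 [array([470.2, 426.4,  81. ]), array([471.1, 406. ,  81. ]), array([401.7, 405. ,  81. ]), array([400.8, 425.3,  81. ])]
p8 [array([473.7, 253.1,  81. ]), array([473.8, 246.9,  81. ]), array([404.4, 245.5,  81. ]), array([404.3, 252.5,  81. ])]
rail [array([466.8, 462.3,  14. ]), array([471.7, 204.9,  14. ]), array([408. , 201.2,  14. ]), array([400.9, 463. ,  14. ])]
```

```bash
python3 - <<'E'
import cv2
im=cv2.imread('pics/w5.png')[175:275,230:330]
cv2.imwrite('pics/w5f.png',cv2.resize(im,None,fx=6,fy=6,interpolation=cv2.INTER_CUBIC))
E
```

```text
(no output)
```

View pics/w5f.png

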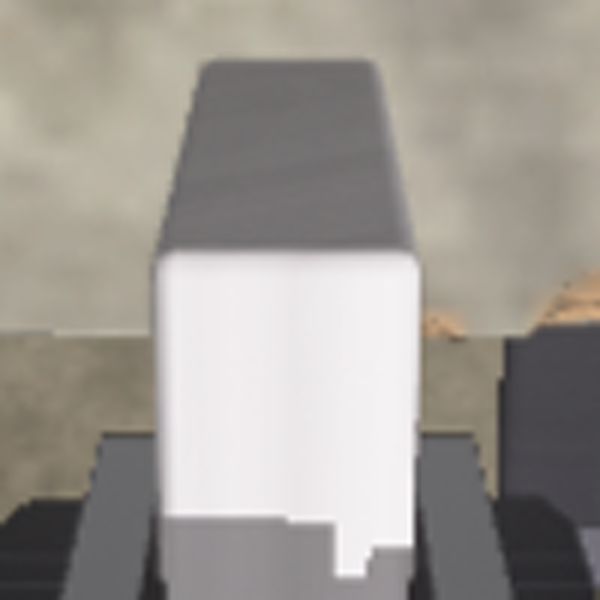

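```bash
python3 - <<'E'
from h import *
from bench import bot
m=np.load('m5.npy',allow_pickle=True).item()
F=lambda x,y,z:pix2w(m,230+(x+.5)/6-.5,175+(y+.5)/6-.5,z).round(2)
t=np.array(bot.get_state()['tcp_pos']);print(t)
from bench import imaging; print(m['position'],m['rotation'],imaging.camera_model('wrist'))
for h in (4.8,):
  print(F(158,252,174.8+h+62),F(418,252,174.8+h+62),F(198,62,174.8+h),F(378,62,174.8+h))
E
```

```text
[358.66890456 332.16607641 174.88223027]
[427.8649376  332.87011176 356.38782219] [-2.74031176e-01 -9.73557690e-04 -1.55200527e+00] {'K': array([[320.23148585,   0.        , 277.31883514],
       [  0.        , 320.23148585, 208.67047162],
       [  0.        ,   0.        ,   1.        ]]), 'position': array([428.02106549, 332.69703691, 356.47003496]), 'rotation': array([-2.73981272e-01, -7.77401585e-04, -1.55244724e+00])}
[392.38 340.12 241.6 ] [392.68 323.87 241.6 ] [391.89 340.3  179.6 ] [392.2  323.45 179.6 ]
```

```bash
cat > g.py <<'E'
from bench import bot, imaging
from h import *
import math
def st(tag=''):
    s=bot.get_state();print(tag,round(s['t'],2),'tcp',s['tcp_pos'].round(2),'rpy',s['orientation'].round(4),'F',s['contact_force'].round(1),'M',s['wrist_torque'].round(2),'op',round(s['opening'],3));return s
E
python3 - <<'E'
from g import *
o=[math.pi,0,0.018]; T=np.array([438.3,362.1,0])
bot.move_ptp(list(T+[0,0,70]),o); st()
bot.movel(list(T+[0,0,47]),max_speed=60); bot.dwell(.2); s=st('above')
h=bot.movel(list(T+[0,0,37]),max_speed=15,threshold=4); s=st(f'hit{h}')
cv2.imwrite('pics/w6.png',imaging.capture('wrist'))
E
```

```text
13.79 tcp [437.99 361.13  69.74] rpy [3.1407e+00 1.9000e-03 1.6500e-02] F [-0.6  0.6 -3.7] M [0.04 0.02 0.02] op 0.187
above 14.53 tcp [438.57 362.3   47.35] rpy [-3.1413e+00 -6.0000e-04  1.8100e-02] F [-0.5 -0.8 -4.6] M [-0.02 -0.01 -0.  ] op 0.187
hitFalse 15.34 tcp [438.31 362.11  37.  ] rpy [ 3.1416 -0.      0.018 ] F [-0.3 -0.2 -4.8] M [ 0.12  0.04 -0.05] op 0.186
```

View pics/w6.png

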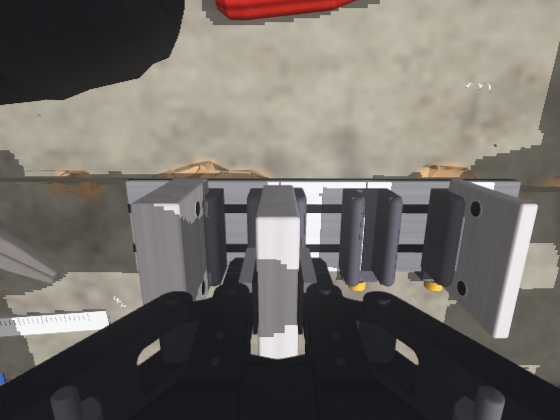

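```bash
python3 - <<'E'
from g import *
T=np.array([438.3,362.1,0])
for z in (34,31,28):
    h=bot.movel(list(T+[0,0,z]),max_speed=12,threshold=10); s=st(f'{z} hit{h}')
    if h: break
E
```

```text
34 hitFalse 15.79 tcp [438.33 362.38  33.94] rpy [-3.1411  0.      0.018 ] F [ 0.6  1.1 -5.3] M [ 0.43 -0.1  -0.07] op 0.185
31 hitFalse 16.19 tcp [438.33 362.35  30.92] rpy [-3.1411 -0.      0.018 ] F [ 1.   2.7 -5. ] M [ 0.59 -0.13 -0.09] op 0.186
28 hitFalse 16.59 tcp [438.8  362.35  28.53] rpy [-3.1411e+00 -1.0000e-03  1.7900e-02] F [-0.4  0.8  1.9] M [ 0.32  0.11 -0.12] op 0.183
```

```bash
python3 - <<'E'
from g import *
T=np.array([438.3,362.3,0])
for z in (25,21,17.5):
    h=bot.movel(list(T+[0,0,z]),max_speed=14,threshold=14); s=st(f'{z} hit{h}')
    if h: break
E
```

```text
25 hitFalse 16.96 tcp [438.76 362.36  24.9 ] rpy [ 3.1416e+00 -8.0000e-04  1.7900e-02] F [ 0.9  1.9 -0.5] M [ 0.36 -0.41 -0.09] op 0.18
21 hitFalse 17.39 tcp [438.34 362.32  20.69] rpy [3.1416 0.     0.018 ] F [ 0.3  1.4 -0.8] M [ 0.51 -0.45 -0.17] op 0.186
17.5 hitFalse 17.79 tcp [438.12 362.28  17.23] rpy [3.1416e+00 4.0000e-04 1.8000e-02] F [-0.4  0.9 -0.6] M [ 0.51 -0.25 -0.12] op 0.186
```

Going well; last stretch to the floor with a contact stop.

```bash
python3 - <<'E'
from g import *
T=np.array([438.3,362.3,0])
h=bot.movel(list(T+[0,0,11.5]),max_speed=8,threshold=12); s=st(f'hit{h}')
bot.dwell(.2); st()
cv2.imwrite('pics/w7.png',imaging.capture('wrist')[150:360,180:400].repeat(3,0).repeat(3,1)[:600])
cv2.imwrite('pics/t7.png',cv2.resize(imaging.capture('scene')[190:280,110:300],None,fx=4,fy=4,interpolation=cv2.INTER_CUBIC))
E
```

```text
hitTrue 18.28 tcp [438.19 362.34  14.61] rpy [-3.1414e+00  1.0000e-04  1.7700e-02] F [-1.  -0.5  4.2] M [-0.02  0.14 -0.14] op 0.187
 18.48 tcp [438.21 362.35  14.59] rpy [-3.1414e+00  1.0000e-04  1.7700e-02] F [-1.  -1.   5.3] M [-0.17  0.13 -0.09] op 0.184
```

View pics/t7.png

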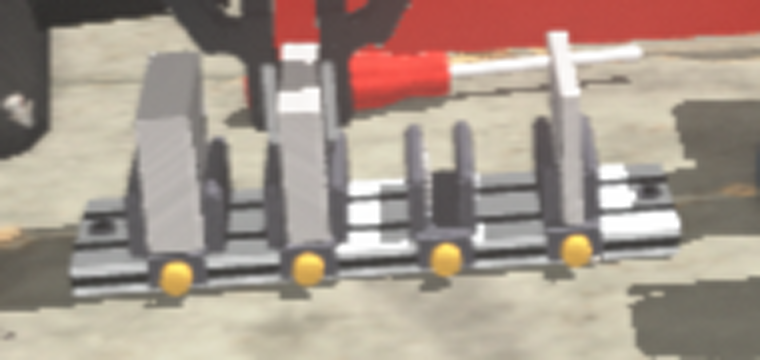

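View pics/w7.png

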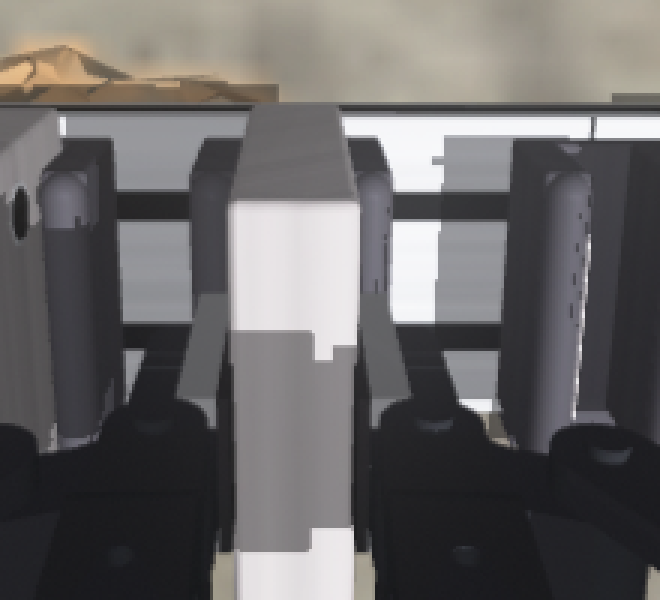

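```bash
python3 - <<'E'
from g import *
h=bot.movel([438.2,362.35,11],max_speed=8,threshold=15); s=st(f'hit{h}')
bot.dwell(.1); st()
E
```

```text
hitTrue 18.87 tcp [438.19 362.36  14.58] rpy [-3.1409e+00 -1.0000e-04  1.7500e-02] F [ 0.  -0.7  4.6] M [ 0.    0.12 -0.11] op 0.185
 18.97 tcp [438.22 362.34  14.59] rpy [-3.1409e+00 -2.0000e-04  1.7400e-02] F [-0.5 -0.9  5.3] M [-0.01  0.16 -0.02] op 0.186
```

```bash
python3 - <<'E'
from g import *
bot.grip(0.36,80); st('open')
bot.movel([438.2,362.3,120],max_speed=150); st()
cv2.imwrite('pics/w8.png',imaging.capture('wrist'))
bot.movel([438.2,362.3,160],max_speed=200)
o=[math.pi,0,-math.pi/2-0.129]
bot.move_ptp([547.3,-66.4,160],o);bot.grip(0.55)
bot.movel([547.3,-66.4,60],max_speed=200);bot.dwell(.1)
st();m=imaging.camera_model('wrist');np.save('m9.npy',m,allow_pickle=True);cv2.imwrite('pics/w9.png',imaging.capture('wrist'))
for P in [(548.5,-100.9,62),(537.6,-100.5,62)]: print(w2pix(m,P))
E
```

```text
open 19.26 tcp [437.95 362.38  14.13] rpy [-3.1409e+00  4.0000e-04  1.7700e-02] F [-0.2 -0.1 -0. ] M [ 0.01 -0.05  0.  ] op 0.359
 20.11 tcp [437.64 361.94 119.21] rpy [-3.1409e+00  7.0000e-04  1.7500e-02] F [-0.1 -0.  -0.2] M [-0.04 -0.01 -0.02] op 0.356
 23.19 tcp [548.76 -66.75  61.57] rpy [-3.1387e+00 -4.0000e-04 -1.6998e+00] F [0.1 0.7 0. ] M [-0.02 -0.01  0.02] op 0.551
(np.float64(271.60700981357763), np.float64(182.71112244788628))
(np.float64(290.5280349205021), np.float64(181.00674306120808))
```

View pics/w8.png

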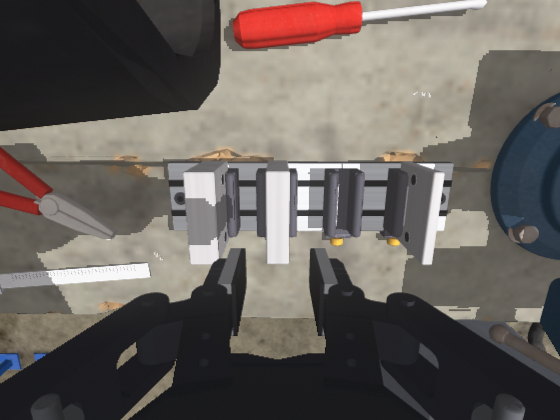

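View pics/w9.png

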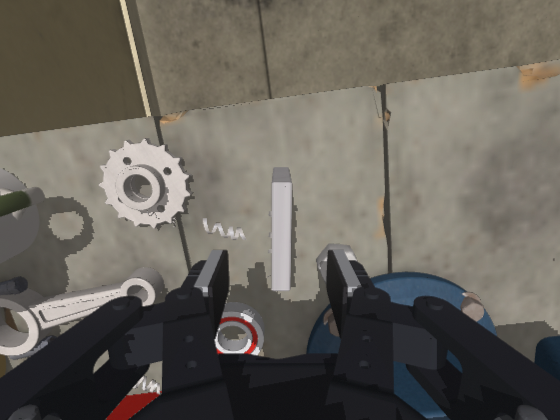

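```bash
python3 - <<'E'
from g import *
bot.grip(0.4,80)
P=[547.3,-66.4]
h=bot.movel(P+[-5],max_speed=80,threshold=10); st(f'hit{h}')
if not h:
    bot.grip(0.0,80); st('grip')
    bot.movel(P+[175],max_speed=200); st()
    bot.move_ptp([358,305,175],[math.pi,0,0.02]);bot.dwell(.2)
    st();m=imaging.camera_model('wrist');np.save('m10.npy',m,allow_pickle=True);im=imaging.capture('wrist');cv2.imwrite('pics/w10.png',im)
    cv2.imwrite('pics/w10a.png',cv2.resize(im[55:160,195:335],None,fx=5.7,fy=5.7,interpolation=cv2.INTER_CUBIC))
    cv2.imwrite('pics/w10b.png',cv2.resize(im[175:275,230:330],None,fx=6,fy=6,interpolation=cv2.INTER_CUBIC))
E
```

```text
hitFalse 24.48 tcp [547.79 -66.53  -4.61] rpy [-3.1408e+00 -1.0000e-04 -1.6998e+00] F [ 1.2 -0.6  0.3] M [-0.02 -0.01 -0.01] op 0.397
grip 24.81 tcp [548.07 -66.58  -4.28] rpy [-3.1400e+00 -2.0000e-04 -1.6998e+00] F [-0.1  0.1  4.2] M [-0.03 -0.02  0.03] op 0.124
 25.86 tcp [546.14 -66.11 173.55] rpy [ 3.1389e+00  4.0000e-04 -1.6998e+00] F [-0.3  0.5 -3.3] M [ 0.02 -0.02 -0.01] op 0.128
 27.6 tcp [358.67 304.44 174.93] rpy [ 3.1415 -0.      0.0182] F [ 0.6 -0.9 -3.6] M [-0.02  0.04 -0.01] op 0.126
```

View pics/w10a.png

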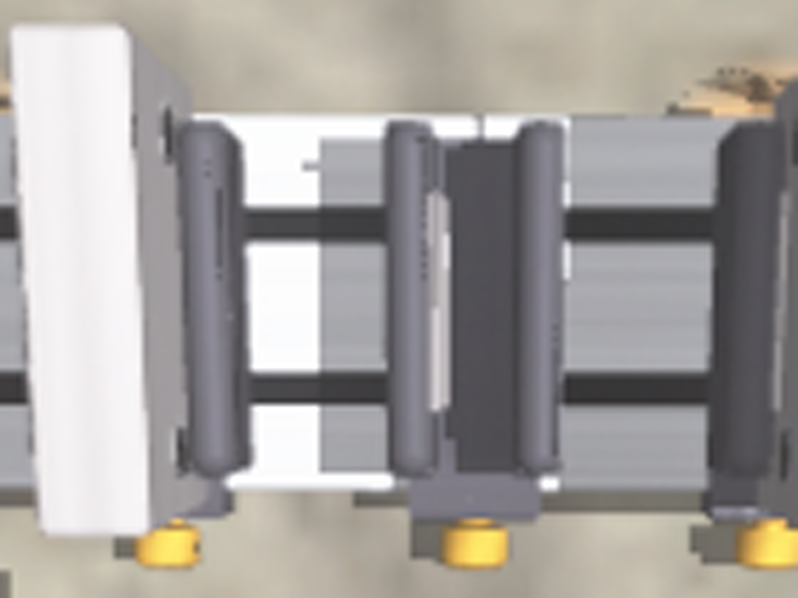

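View pics/w10b.png

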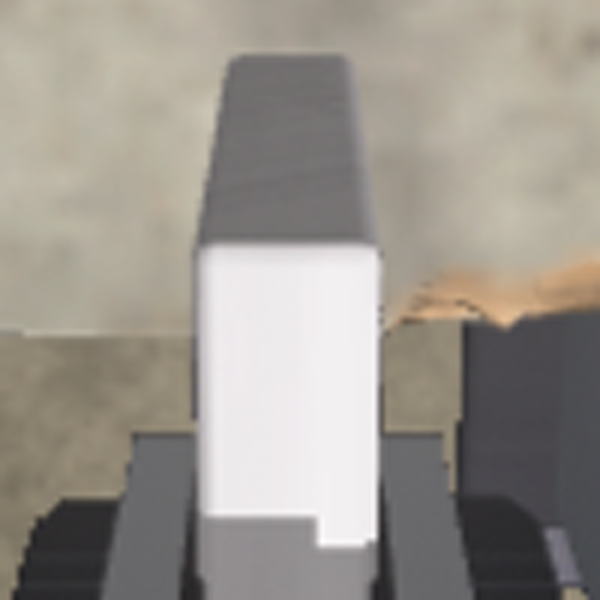

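View pics/w10.png

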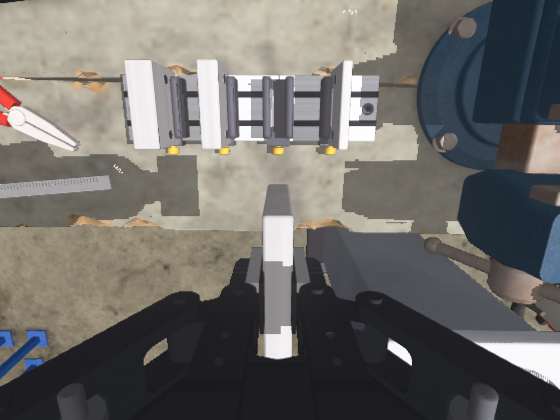

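```bash
python3 - <<'E'
from h import *
m=np.load('m10.npy',allow_pickle=True).item()
D=lambda x,y,z:pix2w(m,195+(x+.5)/5.7-.5,55+(y+.5)/5.7-.5,z)
F=lambda x,y,z:pix2w(m,230+(x+.5)/6-.5,175+(y+.5)/6-.5,z).round(2)
for l,r,y in [(387,563,135),(389,560,460)]:
    L,R=D(l,y,40),D(r,y,40);print(((L+R)/2).round(1),np.hypot(*(R-L)[:2]).round(1))
print('ends',D(410,122,42).round(1),D(412,476,42).round(1),D(540,122,42).round(1),D(540,476,42).round(1))
b=174.93+4.5
print(F(200,245,b+62),F(378,245,b+62),F(230,57,b),F(352,57,b))
print('17 top',[D(*p,81).round(1) for p in [(12,27),(130,27),(148,533),(42,535)]])
E
```

```text
[463.9 304.9  40. ] 28.4
[412.6 304.   40. ] 28.9
ends [465.4 315.4  42. ] [409.9 314.5  42. ] [465.8 294.6  42. ] [410.3 293.   42. ]
[392.95 309.66 241.43] [393.16 298.52 241.43] [392.52 309.51 179.43] [392.74 298.08 179.43]
17 top [array([472. , 369.4,  81. ]), array([472.3, 353. ,  81. ]), array([403.1, 352.6,  81. ]), array([402.5, 368.3,  81. ])]
```

```bash
python3 - <<'E'
from g import *
o=[math.pi,0,0.018]; T=np.array([438.6,305.5,0])
bot.move_ptp(list(T+[0,0,75]),o)
bot.movel(list(T+[0,0,47]),max_speed=60); bot.dwell(.2); s=st('above')
for z in (37,34,31,28):
    h=bot.movel(list(T+[0,0,z]),max_speed=14,threshold=6 if z>35 else 10); s=st(f'{z} hit{h}')
    if h: break
E
```

```text
above 29.04 tcp [438.92 305.65  47.3 ] rpy [-3.1413e+00 -6.0000e-04  1.8000e-02] F [ 0.4 -0.5 -3.5] M [ 0.06 -0.01  0.03] op 0.123
37 hitFalse 29.91 tcp [438.66 305.53  37.04] rpy [-3.1415e+00 -1.0000e-04  1.8000e-02] F [ 0.8  0.3 -3.4] M [-0.02 -0.01 -0.02] op 0.123
34 hitFalse 30.27 tcp [438.46 305.43  33.87] rpy [3.1415e+00 3.0000e-04 1.8000e-02] F [ 0.2 -0.1 -3.2] M [-0.01  0.01  0.08] op 0.125
31 hitFalse 30.64 tcp [438.69 305.19  30.85] rpy [ 3.1409e+00 -1.0000e-04  1.7800e-02] F [ 0.5 -1.6 -3.5] M [-0.29 -0.2  -0.  ] op 0.126
28 hitFalse 31.01 tcp [438.94 305.23  28.17] rpy [ 3.141e+00 -7.000e-04  1.780e-02] F [ 0.1 -3.4  0.4] M [-0.8  -0.08  0.02] op 0.126
```

```bash
python3 - <<'E'
from g import *
T=np.array([438.6,305.2,0])
for z in (25,21,17.5):
    h=bot.movel(list(T+[0,0,z]),max_speed=14,threshold=14); s=st(f'{z} hit{h}')
    if h: break
if not h:
    for i in range(2):
        h=bot.movel(list(T+[0,0,11]),max_speed=8,threshold=12); st(f'hit{h}')
    bot.dwell(.1); st()
    cv2.imwrite('pics/w12.png',imaging.capture('wrist'))
E
```

```text
25 hitFalse 31.38 tcp [438.85 305.2   24.85] rpy [ 3.1416e+00 -4.0000e-04  1.7900e-02] F [ 0.9 -3.4 -1.2] M [-0.6  -0.38 -0.03] op 0.124
21 hitFalse 31.81 tcp [438.46 305.21  20.66] rpy [3.1416e+00 3.0000e-04 1.8000e-02] F [ 1.2 -2.1 -1.9] M [-0.52 -0.34 -0.03] op 0.125
17.5 hitFalse 32.21 tcp [438.36 305.19  17.21] rpy [3.1416e+00 5.0000e-04 1.8100e-02] F [ 0.5 -3.1 -1.5] M [-0.55 -0.22 -0.07] op 0.125
hitTrue 32.71 tcp [438.56 305.09  14.66] rpy [ 3.1414e+00 -1.0000e-04  1.7900e-02] F [-0.9 -1.1  5.8] M [-0.04  0.12  0.03] op 0.126
hitTrue 32.96 tcp [438.58 305.07  14.67] rpy [3.1406 0.     0.0178] F [-0.9 -0.4  5.6] M [0.   0.05 0.01] op 0.128
 33.06 tcp [438.56 305.07  14.66] rpy [3.1406 0.     0.0178] F [-0.1 -1.1  6. ] M [ 0.07  0.14 -0.04] op 0.121
```

View pics/w12.png

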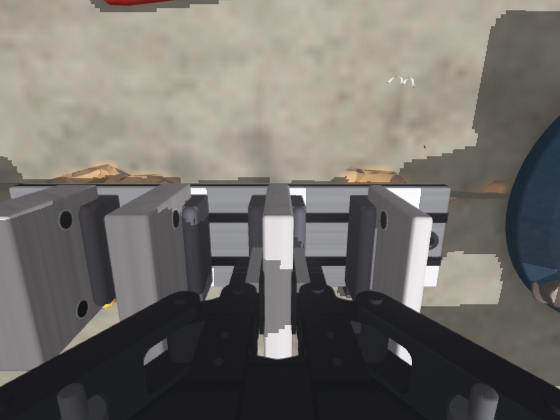

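```bash
python3 - <<'E'
from g import *
bot.grip(0.3,80); st('open')
bot.movel([438.5,305.1,120],max_speed=150)
bot.move_ptp([340,330,190],[math.pi,0,0.02]);bot.dwell(.3);st()
m=imaging.camera_model('wrist');np.save('m13.npy',m,allow_pickle=True);im=imaging.capture('wrist')
cv2.imwrite('pics/w13.png',cv2.resize(im[50:170,140:420],None,fx=2.8,fy=2.8,interpolation=cv2.INTER_CUBIC))
cv2.imwrite('pics/s13.png',cv2.resize(imaging.capture('scene')[190:280,110:300],None,fx=4,fy=4,interpolation=cv2.INTER_CUBIC))
E
```

```text
open 33.4 tcp [437.71 303.79  13.74] rpy [3.138e+00 1.600e-03 1.740e-02] F [-0.1 -0.4  0.2] M [ 0.02 -0.08  0.02] op 0.3
 35.12 tcp [340.32 329.5  189.09] rpy [3.1406e+00 1.3000e-03 1.8900e-02] F [-0.1 -0.   1. ] M [ 0.03 -0.06  0.05] op 0.301
```

View pics/w13.png

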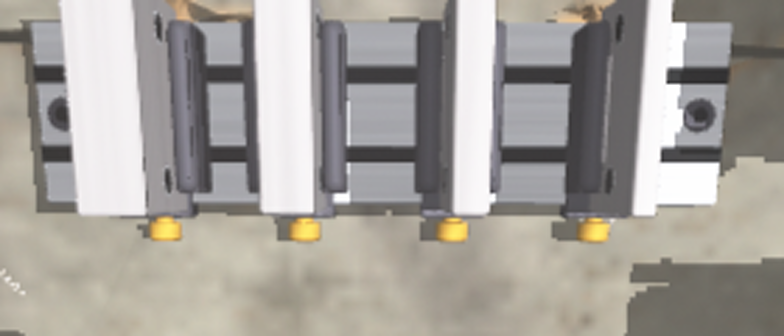

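View pics/s13.png

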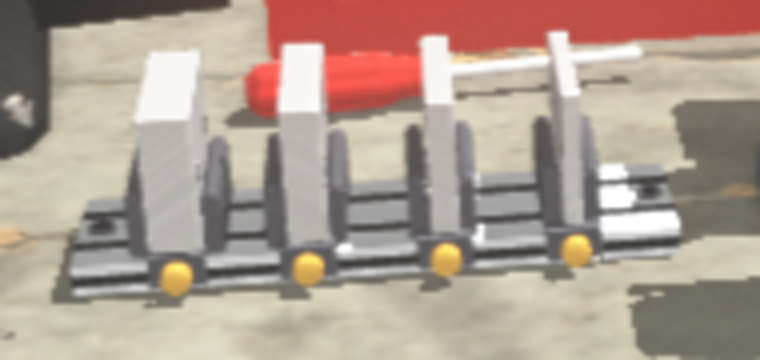

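```bash
python3 - <<'E'
from g import *
im=imaging.capture('top')
cv2.imwrite('pics/t14.png',cv2.resize(im[160:280,110:430],None,fx=2.4,fy=2.4,interpolation=cv2.INTER_CUBIC))
E
```

```text
(no output)
```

View pics/t14.png

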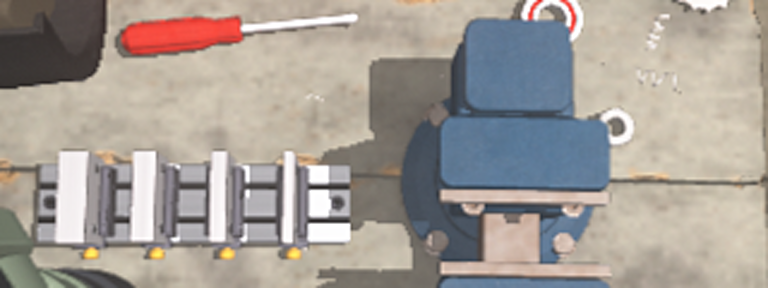

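The top view shows all four plates upright in the rack, and the nut at about (618,126) in the crop, in the same place as before.

```bash
python3 -c "
from bench import bot
print(bot.sign_off(), bot.get_state()['t'])"
```

```text
the job is handed in; nothing more can be done
the job is handed in; nothing more can be done
```

Both loose plates are back in the rack, upright and released: the 17 mm plate in the second slot and the 12 mm plate in the third. I handed the job in at about 35 s of the 69 s allowed.

- **Finding the slots:** I located both slots with the wrist camera. Each plate went in on a force-limited descent with no contact on the wall tops. I made sideways corrections of 0.2–0.3 mm from the felt force.
- **Fully home:** Each plate was pressed past its spring until it stopped on the slot floor. A second light push on each did not move it further.
- **Forces:** The contact-force readings I took stayed under about 8 N.
- **Finger ends off by 38 mm:** The real finger ends sit about 38 mm behind the stated TCP. The first grasp of the 17 mm plate therefore closed just above it. A light touch on its top, about 7 N, measured the offset, and I corrected for it in both grasps.
- **Camera bias:** The wrist camera read about 1 mm off the TCP in y, and I compensated for that.
- **Last checks:** The final wrist, scene and top pictures show all four plates standing level and in line. The nut and the two plates already in the rack look undisturbed, and the gripper is clear. The 17 mm plate measured about 0.5 mm off the slot's middle along x, and I did not measure the 12 mm plate's centring after release.

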